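Fasten the grinder lid, release the start lock and press start

TASK

Fasten the small herb grinder's lid with its red slotted stud: push the stud down, turn it a quarter turn clockwise and let it spring up into its catch. Then slide the orange lock tab on the yellow start station all the way away from the green button, and press the button fully down for a moment and let it come back up. Leave the lock tab open and do not shift or tip the tin and the jar that stand between grinder and station.

Things in the scene. Friction and masses are not known exactly. Their poses are not given: they have to be found in the camera images.
- grinder: Small white and steel herb grinder fixed to the table on either side, yaw varies: 196 mm across, flat aluminium lid top 150 mm up, carrying handle 38 mm above it, 150 mm from the stud. The lid's ear (85 x 90 mm, same height) carries the red stud on a bracket. Origin on the table under the chamber's axis, z up; the stud's axis is at x = -115 mm, y = 0.
- stud_top (a point): Centre of the top of the red stud's ribbed round head: 52 mm across, 28 mm high, a black slot across its top, on a 20 mm stem. Popped up, its top is 46 mm and its underside 18 mm above the lid's ear (top 196 mm above the table). Grip it by its round side from above; nothing else stands within 70 mm of its axis above the ear. Moves with the head.
- stud_turn (a joint): Turn of the stud in rad, growing clockwise seen from above. Starts at -0.2 to 0.12 (slot across the line of the two green marks); catch at 1.5 to 1.6 (slot in line with them); stop at 1.60. A gate blocks the turn from about 0.16 to 1.45 unless the head is pressed in 9 mm or more throughout. Takes about 0.05 N m; stays where left.
- stud_press (a joint): How far the stud's head is pressed down, in m: 0 popped up, 0.012 at the bottom stop. A spring lifts it (about 2.5 N at the top, 6 N at the bottom). When let go at the catch it springs up only to about 0.003 and is then held there: that is fastened. Let go between start and catch it stays at about 0.0085.
- start_box: Yellow start station, fixed to the table: a box 120 (x) by 260 (y) mm, deck 55 mm above the table. Origin: on the table under its centre; z up. The green button is at x = 0, y = +70 mm of this frame, the orange lock tab lies towards -y and slides along y. It may stand on either side of the table; its yaw varies.
- tab_top (a point): Centre of the top of the upright fin on the orange lock tab. The fin is 14 mm thick (station's x), 30 mm long (station's y), 30 mm high, top 100 mm above the table. It stands on the tab's plate (top 70 mm up), whose two prongs reach under the button's head. At x = 0, y = -20 mm of the station's frame when fully locked.
- lock_tab (a joint): How far the lock tab is slid, in m, along the station's -y (away from the button). It starts between 0 and 0.006 (locked: the prongs are under the button's head, which then goes down only 3 mm); 0.055 is its end stop, fully open; the button is free beyond about 0.035. Sliding takes about 2 N; it stays where it is left.
- button_top (a point): Centre of the top of the green mushroom button: 60 mm across, head 16 mm high, top 89 mm above the table when up. It moves with the button.
- start_button (a joint): How far the button is pressed, in m: 0 up, 0.010 fully down. A spring brings it back up (about 1.5 N at the top, 4.5 N fully down).
- tin: Bystander: green-labelled tin, 60 mm across, 85 mm high, standing near the robot between grinder and station. Origin under its centre.
- jar: Bystander: glass jar with black lid, 66 mm across, 100 mm high, standing between and somewhat beyond grinder and station. Origin under its centre.

How it is judged:
On the way, in this order (a step that is already met when the one before it is completed fails the run):
1. the stud is turned to its catch and has sprung up into it (value of joint stud_turn above 1.4 rad and value of joint stud_press between 0.0012 and 0.005 m), for 0.2 s.
2. the lock tab is slid clear of the button (all of step 1 and value of joint lock_tab above 0.04 m), for 0.2 s.
3. the button is fully down, the lock tab open and the lid still fastened (all of step 2 and value of joint start_button above 0.0075 m), for 0.2 s.
At the end, for the whole second after the job is handed in: The stud is in its catch (turned more than 1.40 rad and sprung up to between 1.2 and 5 mm below its popped-up height), the lock tab is slid more than 40 mm, the button is back up (less than 1.5 mm down), and the tin and the jar are at rest, within 25 mm of where they were and upright (all of step 2 and value of joint start_button below 0.0015 m and linear speed of each of tin, jar below 0.02 m/s); the robot touches nothing.
It fails at once if the tin or the jar is shifted by more than 25 mm (distance of any of tin, jar from where it was at the start of the episode above 0.025 m).
It fails at once if the tin or the jar is tipped by more than 0.35 rad (angle between any of tin, jar's own z axis and vertical above 0.35 rad).
It also fails if it takes over 72 s, if anything falls off the work surface, if the arm or the gripper's body presses on something with over 40 N, if the wrist force passes 120 N, or if a joint passes its speed limit or range.

ROBOT

A 6-joint arm with a two-finger parallel gripper is mounted at the origin on the work surface. World frame = base frame: x ahead of the robot, y to its left, z up, the work surface at z = 0. Lengths are in m, angles in rad, forces in N, time in s.
With the tool pointing down it reaches from about 0.375 to 0.975 m from the base axis. Payload 3.8 kg.
Tool frame: the origin (TCP) lies between the finger pads; the fingertips stand 11 mm ahead of it and the grasp point (between the pads) lies 8 mm behind it; x points along the fingers, z is the direction in which the jaws open and shut, and the axes are right-handed (so a half turn about x gives the same grasp; the last joint's range is limited). The gripper opens to 85 mm and grips with 20 to 120 N. Pads are 22 mm wide; open, the fingers measure 114 mm over their backs; the gripper's body (76 mm by 85 mm) begins 54 mm behind the grasp point. The pads swing forward as they close: fully open they stand 13 mm farther back than shut.
Start: joints at [-1.202, 0.264, 1.604, -0, 1.274, -0.037], TCP at [0.266, -0.62, 0.221] pointing down, gripper open.
Joint ranges: [-2.63, 2.63], [-0.94, 2.18], [0.31, 2.57], [-1.31, 4.45], [0, 2.66], [-2.55, 2.55]. Speed limits (rad/s): [2.57, 2.57, 3.14, 3.14, 3.14, 3.14].

INTERFACE

Orientations are given as a rotation vector (axis times angle).
In Python, from workcell import bot gives the robot as it stands.
- The arm moves only by the tool step_arm, never from a script. Its argument "targets" is one flat list of numbers, 7 for each row, row after row: the shift along the tool's x, y, z in m, then the turn, a rotation vector about the tool's x, y, z in degrees, then the closure in counts, from 0 (fully open) to 255 (shut). A call has 1 to 20 rows; each row is the pose to reach, as a shift and turn from the pose commanded when the call began, along the tool's axes at that moment; what a row does not reach only later rows make up. A row lasts 1/8 s, in which the tool goes at most 62.5 mm and 10.7 degrees, less where a joint would pass 70% of its speed; a pose out of reach is approached as far as the arm can. A call with a gripper value outside its range is refused whole. The fingers move at their own pace and stop on an object; "squeeze" is the grip in N (left out, the last holds). Time passes only in rows, so rows that repeat a pose let the fingers close. It gives the time, the measured TCP pose, the force and the opening at its end, in the units of the state.
- bot.read_state(): the state, without advancing time (a new reading comes with each control period).
- bot.read_camera(name): name is "scene" or "side" or "wrist"; returns a dict with "frame" (480x640x3 uint8, red, green, blue), "depth" (480x640 float32, m along the optical axis (not along the pixel's ray), 0 where there is no reading), "fx", "fy", "cx", "cy" (pixels), "rvec" (rotation vector, rad) and "tvec" (3), from world to camera coordinates, as OpenCV has them. Camera axes: x right, y down, z forward; pixel columns grow to the right and rows downward; lengths in m; the calibration is good to about 2 mm. A picture is of the moment at which its call begins.
- bot.finish_job(): hands the job in, once; it reports no verdict.
The state is a dict: "time": time; "q": joint angles; "joint_vel": joint speeds; "joint_torque": joint torques, N m; "tool_pos": TCP position; "tcp_rot": TCP orientation; "wrist_force": force on the tool from outside, world axes, zero at the start; "torque": the same for the moment, N m; "width": opening from 0.0 (shut) to 1.0 (fully open).
Only numpy, scipy, OpenCV 4.12 (cv2) and the standard library are available. Lean on these libraries where they do the work, as an engineer would, in place of code of your own. Each camera call takes 0.05 s, during which the arm holds its last target.

## Working session

There is one attempt and no reset: what is moved stays moved. The work goes in short steps, Python scripts to look and compute and a tool call to move; the robot and the scene stay as the last step left them, time stands still between calls to the robot, and variables do not carry over. Pictures are saved under pics/ and viewed, and the job is handed in when it is done.

Besides the shell and the picture viewer there is one more tool, called as name(argument=value, ...), one argument or row to a line, values as JSON. step_arm: Moves the arm, as the interface text tells. Its arguments: {"type":"object","properties":{"targets":{"type":"array","items":{"type":"number"}},"squeeze":{"type":"number"}},"required":["targets"]}

```bash
mkdir -p pics; cat > h.py <<'E'
from workcell import bot
import numpy as np, cv2
from scipy.spatial.transform import Rotation as R
def snap(n,fn):
    c=bot.read_camera(n); cv2.imwrite('pics/'+fn,c['frame'][:,:,::-1]); np.savez('pics/'+fn+'.npz',**c); return c
def cloud(c):
    v,u=np.mgrid[0:480,0:640]; z=c['depth'].astype(float)
    p=np.stack([(u-c['cx'])/c['fx']*z,(v-c['cy'])/c['fy']*z,z],-1)
    M=R.from_rotvec(np.ravel(c['rvec'])).as_matrix()
    w=(p-np.ravel(c['tvec']))@M
    w[z<=0]=np.nan
    return w
def rel(target):
    s=bot.read_state(); M=R.from_rotvec(s['tcp_rot']).as_matrix()
    return M.T@(np.array(target)-s['tool_pos'])
E
python3 - <<'E'
from h import *
s=bot.read_state(); print(s); print(R.from_rotvec(s['tcp_rot']).as_matrix().round(3))
for n in('scene','side','wrist'): snap(n,n+'0.png')
E
```

```text
{'time': 0.0, 'q': array([-1.20188771e+00,  2.64769482e-01,  1.60538583e+00,  7.23115052e-07,
        1.27371087e+00, -3.68943223e-02]), 'joint_vel': array([ 2.37855910e-04,  9.85345292e-04,  4.69676432e-05,  1.42029517e-03,
       -7.71658689e-04, -2.51332730e-05]), 'joint_torque': array([-5.84124737e-04, -5.15119207e+01, -3.67315149e+01, -7.74624951e-07,
        1.30514754e-02,  6.84190326e-06]), 'tool_pos': array([ 0.26618656, -0.61946505,  0.21924468]), 'tcp_rot': array([ 0.9066292 ,  1.37617567, -0.90445562]), 'wrist_force': array([ 0.20047065,  0.19417714, -0.24470414]), 'torque': array([ 0.03434958, -0.02047993, -0.02547067]), 'width': 0.9979782095384366}
[[-0.001  0.919  0.395]
 [ 0.002  0.395 -0.919]
 [-1.     0.    -0.002]]
```

View pics/scene0.png

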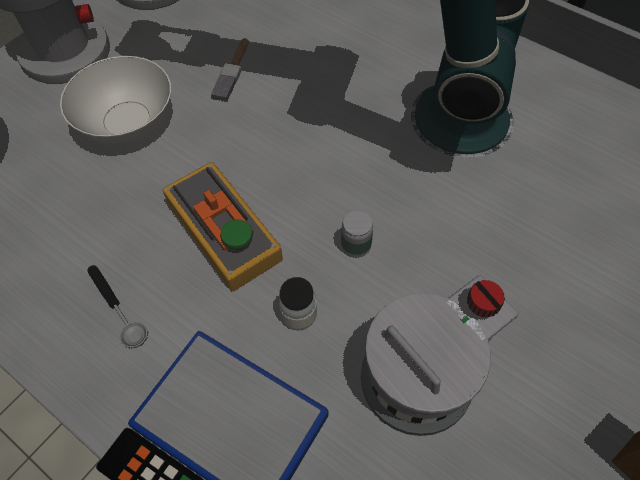

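View pics/side0.png

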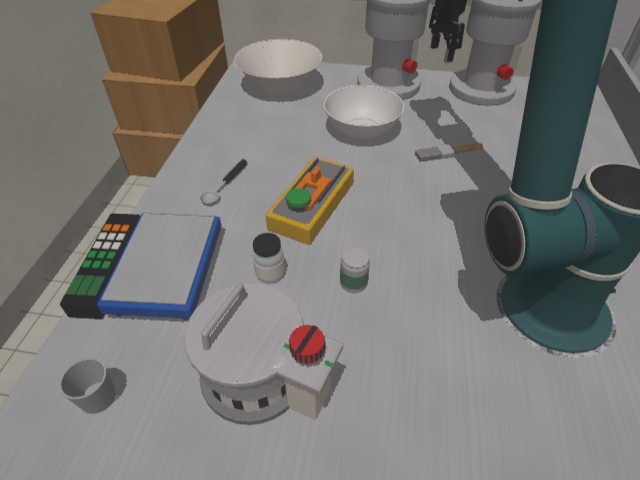

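View pics/wrist0.png

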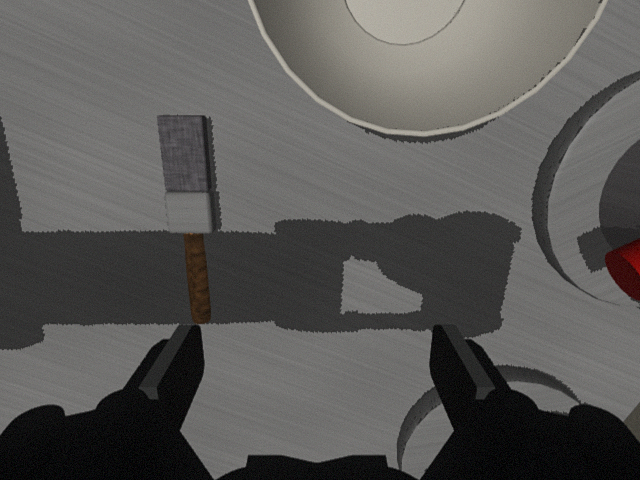

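The scene view shows the red stud at (486,298), the green button at (236,235), the orange fin at (212,199), the tin at (357,230) and the jar at (297,295). The side view shows the stud at (307,343), with its slot across the green marks. Next I measure positions with depth.

```bash
python3 - <<'E'
import numpy as np,cv2
from h import cloud
for n in('scene','side'):
    c=dict(np.load(f'pics/{n}0.png.npz')); w=cloud(c); f=c['frame'].astype(int); r,g,b=f[...,0],f[...,1],f[...,2]
    hsv=cv2.cvtColor(c['frame'],cv2.COLOR_RGB2HSV); z=w[...,2]
    print(n,'cam',(-cv2.Rodrigues(c['rvec'])[0].T@c['tvec'].ravel()).round(3))
    def rep(name,m):
        p=w[m]; p=p[~np.isnan(p[:,0])]
        if len(p)==0: print(name,0);return
        (x,y),rad=cv2.minEnclosingCircle(p[:,:2].astype(np.float32))
        print(name,len(p),'med',np.median(p,0).round(4),'circ',round(x,4),round(y,4),round(rad,4),'z',np.percentile(p[:,2],[5,95]).round(4))
    box=lambda u0,u1,v0,v1:(np.indices((480,640))[1]>=u0)&(np.indices((480,640))[1]<u1)&(np.indices((480,640))[0]>=v0)&(np.indices((480,640))[0]<v1)
    sb={'scene':box(440,530,260,340),'side':box(270,350,300,380)}[n]
    red=(r>120)&(g<60)&sb
    rep('studtop',sb&(z>.188)&(z<.2)&(r>0)&((red)|(f.sum(2)<130)))
    rep('studred',red&(z>.19))
    slot=sb&(z>.185)&(f.sum(2)<120); rep('slot',slot)
    p=w[slot]; 
    if len(p)>5:
        q=p[:,:2]-p[:,:2].mean(0); e=np.linalg.svd(q,full_matrices=False)[2][0]; print('slot dir deg',np.degrees(np.arctan2(e[1],e[0])))
    gm=sb&(g>r+30)&(g>b+15); rep('greenmarks',gm)
    cnt,lab,st,ce=cv2.connectedComponentsWithStats(gm.astype(np.uint8))
    for i in range(1,cnt):
        if st[i,4]>3: print('  mark',ce[i].round(0),st[i,4],np.nanmedian(w[lab==i],0).round(4))
    bb={'scene':box(160,285,160,290),'side':box(260,360,150,245)}[n]
    gr=bb&(g>r+40)&(g>b+20)
    rep('button',gr&(z>.083)&(z<.095))
    org=bb&(hsv[...,0]<12)&(hsv[...,1]>150)&(r>120)
    rep('orange all',org); rep('fin',org&(z>.092)&(z<.106)); rep('plate',org&(z>.064)&(z<.075))
    ye=bb&(z>.045)&(z<.062); rep('deck',ye)
    p=w[bb&(z>.048)&(z<.062)][:,:2].astype(np.float32); print('deckrect',cv2.minAreaRect(p))
    tb={'scene':box(335,380,205,260),'side':box(335,375,245,295)}[n]; rep('tin',tb&(z>.08)&(z<.09))
    jb={'scene':box(272,325,270,335),'side':box(245,295,230,285)}[n]; rep('jar',jb&(z>.095)&(z<.106))
    lb={'scene':box(360,495,280,420),'side':box(180,320,280,395)}[n]; rep('lid',lb&(z>.145)&(z<.154)); rep('handle',lb&(z>.182)&(z<.192)&~(r>g+40))
E
```

```text
scene cam [0.93  0.328 1.036]
studtop 776 med [0.4721 0.2802 0.1967] circ 0.469 0.2794 0.0271 z [0.1908 0.1991]
studred 504 med [0.4698 0.2801 0.1968] circ 0.4682 0.2802 0.0251 z [0.1945 0.1992]
slot 298 med [0.4746 0.2805 0.1958] circ 0.469 0.2794 0.0271 z [0.1864 0.1994]
slot dir deg 73.76950854580352
greenmarks 28 med [0.502  0.2696 0.1514] circ 0.5014 0.2694 0.0061 z [0.149  0.1547]
  mark [465. 319.] 28 [0.502  0.2696 0.1514]
button 575 med [ 0.5753 -0.1606  0.0897] circ 0.5749 -0.1625 0.0285 z [0.0867 0.0926]
orange all 798 med [ 0.5543 -0.2377  0.071 ] circ 0.5598 -0.2157 0.0645 z [0.0678 0.1003]
fin 76 med [ 0.5474 -0.2507  0.1003] circ 0.5491 -0.2511 0.0141 z [0.0982 0.1035]
plate 716 med [ 0.5587 -0.2351  0.0707] circ 0.5598 -0.2157 0.0645 z [0.0676 0.0737]
deck 4791 med [ 0.5623 -0.215   0.0559] circ 0.5546 -0.2293 0.1418 z [0.0509 0.0596]
deckrect ((0.5540866851806641, -0.2295643836259842), (0.26331794261932373, 0.12079267203807831), 73.30953979492188)
tin 585 med [0.4215 0.0055 0.0855] circ 0.4204 0.0052 0.0285 z [0.0822 0.0885]
jar 819 med [0.6077 0.0078 0.1005] circ 0.
[... 724 characters left out ...]
9 z [0.0605 0.0958]
fin 11 med [ 0.5453 -0.2391  0.0956] circ 0.5464 -0.2485 0.0141 z [0.0934 0.0997]
plate 39 med [ 0.5452 -0.2349  0.0673] circ 0.5412 -0.2087 0.056 z [0.0643 0.0746]
deck 2234 med [ 0.5443 -0.1804  0.054 ] circ 0.5542 -0.2288 0.1411 z [0.0485 0.0583]
deckrect ((0.552967369556427, -0.22909070551395416), (0.26329362392425537, 0.12134905159473419), 73.0628662109375)
tin 434 med [0.4198 0.0061 0.0841] circ 0.4198 0.005 0.0282 z [0.0818 0.0861]
jar 464 med [0.6051 0.009  0.0988] circ 0.6053 0.007 0.0308 z [0.0963 0.101 ]
lid 9353 med [0.5666 0.2686 0.1493] circ 0.5514 0.2665 0.1288 z [0.1474 0.1512]
handle 488 med [0.6095 0.2508 0.1862] circ 0.5374 0.2597 0.0969 z [0.183 0.189]
```

step_arm(
  targets=[-0.05, 0.01, -0.01, 0, 0, 0, 0, -0.08, 0.045, -0.038, -8, 0, 0, 0, -0.08, 0.09, -0.076, -16, 0, 0, 0, -0.08, 0.134, -0.113, -24, 0, 0, 0, -0.08, 0.178, -0.151, -32, 0, 0, 0, -0.08, 0.223, -0.189, -40, 0, 0, 0, -0.08, 0.267, -0.226, -48, 0, 0, 0, -0.08, 0.312, -0.264, -56, 0, 0, 0, -0.08, 0.356, -0.302, -64, 0, 0, 0, -0.08, 0.4, -0.34, -72, 0, 0, 0, -0.08, 0.418, -0.391, -80, 0, 0, 0, -0.08, 0.435, -0.442, -88, 0, 0, 0, -0.08, 0.452, -0.493, -96, 0, 0, 0, -0.08, 0.47, -0.544, -104, 0, 0, 0, -0.08, 0.487, -0.595, -112, 0, 0, 0, -0.08, 0.505, -0.646, -120, 0, 0, 0, -0.08, 0.522, -0.697, -128, 0, 0, 0, -0.08, 0.54, -0.747, -136, 0, 0, 0, -0.08, 0.54, -0.747, -136, 0, 0, 0, -0.08, 0.54, -0.747, -136, 0, 0, 0],
)

```text
time: 2.65
tool_pos: [0.4674, 0.2791, 0.3001]
tcp_rot: [-0.939, 1.36, 0.938]
wrist_force: [-0.1, -0.6, -0.1]
width: 0.997
```

```bash
python3 - <<'E'
from h import *
s=bot.read_state(); print(s['time'],s['tool_pos'],s['q'].round(3)); print(R.from_rotvec(s['tcp_rot']).as_matrix().round(3))
snap('wrist','w1.png')
E
```

```text
2.65 [0.4674076  0.27907669 0.30010773] [ 4.930e-01 -2.400e-02  1.779e+00 -1.000e-03  1.388e+00 -7.160e-01]
[[-0.001 -0.935  0.354]
 [-0.001  0.354  0.935]
 [-1.     0.    -0.001]]
```

View pics/w1.png

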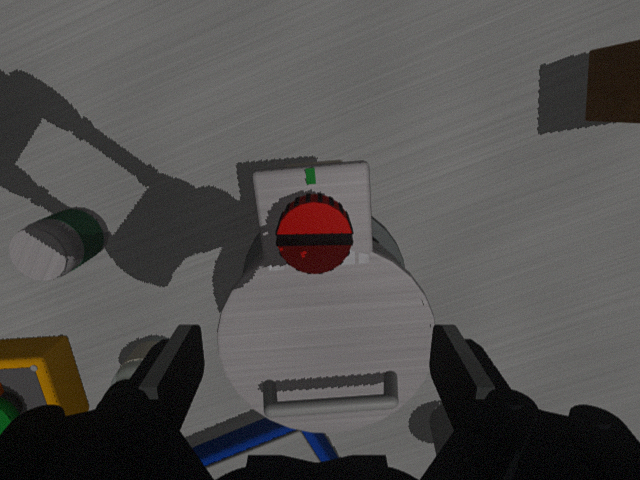

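The wrist view shows the stud head centred at about (314,234), with its slot horizontal at row 240. The green mark is at (310,176). Now I measure the slot angle and the stud position.

```bash
python3 - <<'E'
from h import *
c=dict(np.load('pics/w1.png.npz')); w=cloud(c); f=c['frame'].astype(int); z=w[...,2]; r,g,b=f[...,0],f[...,1],f[...,2]
yy,xx=np.indices((480,640)); sb=(xx>265)&(xx<365)&(yy>185)&(yy<285)
red=sb&(r>110)&(g<60); top=sb&(z>.19)&(z<.2)
p=w[top]; print('top',np.median(p,0).round(4),cv2.minEnclosingCircle(p[:,:2].astype(np.float32)), np.percentile(p[:,2],[5,50,95]))
sl=top&(f.sum(2)<110)&(np.abs(yy-240)<12)&(abs(xx-314)<36)
q=w[sl][:,:2]; print(len(q),q.mean(0)); q=q-q.mean(0); e=np.linalg.svd(q,full_matrices=False)[2][0]; print('slot',np.degrees(np.arctan2(e[1],e[0]))%180)
gm=(yy>160)&(yy<190)&(g>r+30)&(xx>290)&(xx<330); m=np.nanmedian(w[gm],0); print('mark',m, 'dir stud->mark',np.degrees(np.arctan2(m[1]-.280,m[0]-.4674)))
E
```

```text
top [0.4652 0.2774 0.1969] ((0.46701741218566895, 0.2764935791492462), 0.02708258479833603) [0.19465445 0.1968844  0.19816387]
1250 [0.46944734 0.27593968]
slot 69.18222350844593
mark [0.43297217 0.28622021 0.15150559] dir stud->mark 169.7586301303764
```

step_arm(
  targets=[0.04, 0, 0, 0, 0, 0, 0, 0.08, 0, 0, 0, 0, 0, 0, 0.11, 0, 0, 0, 0, 0, 0, 0.12, 0, 0, 0, 0, 0, 0, 0.12, 0, 0, 0, 0, 0, 60, 0.12, 0, 0, 0, 0, 0, 90, 0.12, 0, 0, 0, 0, 0, 110, 0.12, 0, 0, 0, 0, 0, 120, 0.12, 0, 0, 0, 0, 0, 140, 0.12, 0, 0, 0, 0, 0, 140],
  squeeze=40,
)

```text
time: 3.95
tool_pos: [0.4681, 0.2794, 0.181]
tcp_rot: [-0.939, 1.358, 0.938]
wrist_force: [1.7, -1.2, 2.5]
width: 0.456
```

```bash
python3 - <<'E'
from h import *
s=bot.read_state(); print(s['time'],s['tool_pos'],s['q'].round(3),s['wrist_force'],s['torque'],s['width']*85)
snap('side','s2.png')
cv2.imwrite('pics/s2c.png',cv2.resize(cv2.imread('pics/s2.png')[250:430,200:440],None,fx=3,fy=3))
E
```

```text
3.95 [0.46807655 0.27936244 0.18100802] [ 0.493  0.047  1.928 -0.     1.166 -0.716] [ 1.72524039 -1.21962271  2.50668877] [-0.32676566 -0.12592244 -0.02592039] 38.72010519641657
```

View pics/s2c.png

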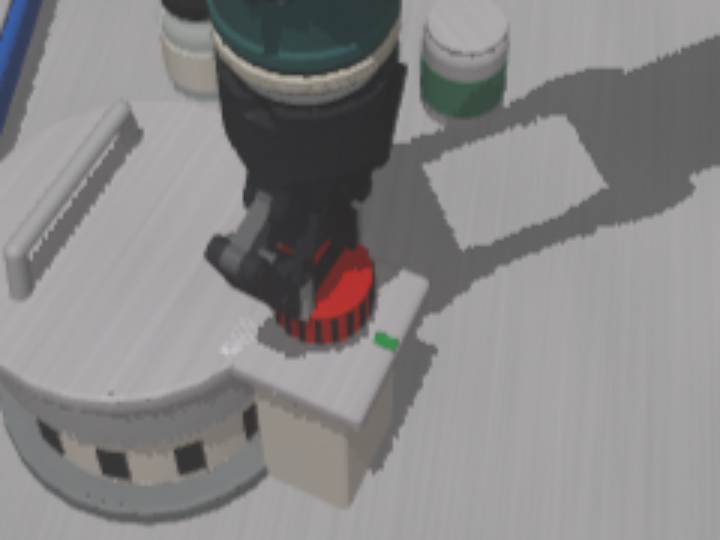

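step_arm(
  targets=[0, 0, 0, 0, 0, 0, 200, 0, 0, 0, 0, 0, 0, 255, 0, 0, 0, 0, 0, 0, 255, 0, 0, 0, 0, 0, 0, 255],
  squeeze=40,
)

```text
time: 4.5
tool_pos: [0.4676, 0.2794, 0.1806]
tcp_rot: [-0.938, 1.359, 0.939]
wrist_force: [-1.7, -1.2, 2.8]
width: -0.002
```

```bash
python3 - <<'E'
from h import *
s=bot.read_state(); print(s['time'],s['tool_pos'],s['wrist_force'],s['torque'],s['width']*85)
snap('wrist','w2.png')
E
```

```text
4.5 [0.46758087 0.27942503 0.18056081] [-1.70661209 -1.21117597  2.80221431] [-0.13502399  0.13669561  0.02520179] -0.2001087696618639
```

View pics/w2.png

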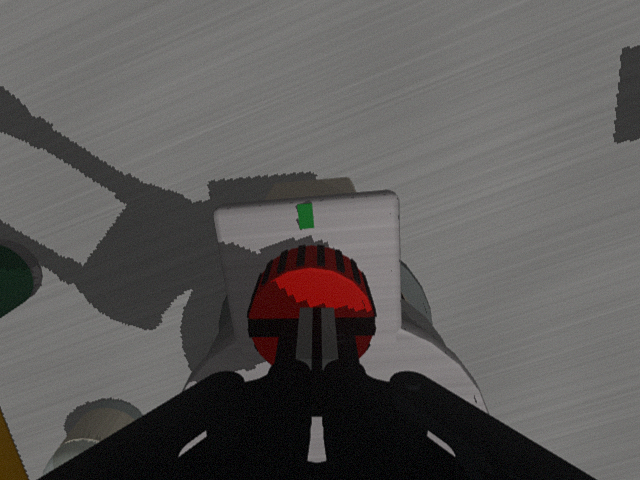

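```bash
python3 - <<'E'
from h import *
c=dict(np.load('pics/w2.png.npz')); w=cloud(c); z=w[...,2]
for v in range(250,400,10): print(v,[ (round(z[v,u]*1000,0)) for u in (260,280,300,306,311,317,323,330,340,360,380)])
print(w[290,312],w[315,317],w[312,305],w[330,265],w[230,306])
E
```

```text
250 [np.float64(151.0), np.float64(150.0), np.float64(173.0), np.float64(172.0), np.float64(174.0), np.float64(173.0), np.float64(174.0), np.float64(168.0), np.float64(151.0), np.float64(151.0), np.float64(151.0)]
260 [np.float64(151.0), np.float64(178.0), np.float64(186.0), np.float64(184.0), np.float64(185.0), np.float64(185.0), np.float64(187.0), np.float64(181.0), np.float64(179.0), np.float64(151.0), np.float64(150.0)]
270 [np.float64(151.0), np.float64(189.0), np.float64(191.0), np.float64(192.0), np.float64(191.0), np.float64(192.0), np.float64(192.0), np.float64(191.0), np.float64(189.0), np.float64(166.0), np.float64(150.0)]
280 [np.float64(175.0), np.float64(191.0), np.float64(192.0), np.float64(192.0), np.float64(192.0), np.float64(192.0), np.float64(192.0), np.float64(191.0), np.float64(191.0), np.float64(188.0), np.float64(151.0)]
290 [np.float64(190.0), np.float64(192.0), np.float64(191.0), np.float64(193.0), np.float64(191.0), np.float64(192.0), np.float64(192.0), np.float64(191.0), np.float64(192.0), np.float64(191.0), np.float64(151.0)]
300 [np.float64(192.0), np.flo
[... 1582 characters left out ...]
), np.float64(230.0), np.float64(238.0), np.float64(238.0), np.float64(237.0), np.float64(151.0)]
380 [np.float64(234.0), np.float64(241.0), np.float64(241.0), np.float64(242.0), np.float64(235.0), np.float64(229.0), np.float64(235.0), np.float64(241.0), np.float64(241.0), np.float64(241.0), np.float64(234.0)]
390 [np.float64(240.0), np.float64(245.0), np.float64(246.0), np.float64(245.0), np.float64(237.0), np.float64(229.0), np.float64(238.0), np.float64(246.0), np.float64(245.0), np.float64(245.0), np.float64(239.0)]
[0.4521594  0.28274356 0.19224012] [0.45831123 0.28249377 0.20162633] [0.45676516 0.27820909 0.19916267] [0.46209374 0.25849618 0.19217714] [0.43994379 0.28385515 0.15004891]
```

```bash
python3 - <<'E'
from h import *
i=cv2.imread('pics/w2.png')[220:420,210:430]; i=cv2.convertScaleAbs(cv2.resize(i,None,fx=3,fy=3,interpolation=cv2.INTER_CUBIC),alpha=1.8,beta=20); cv2.imwrite('pics/w2c.png',i)
E
```

```text
(no output)
```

View pics/w2c.png

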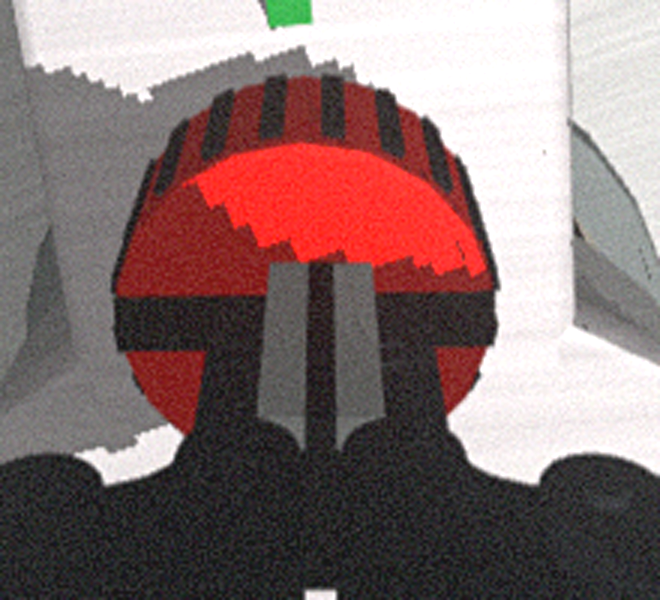

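The fingers shut on top of the head. Depth puts the tips at about 0.192 m with the TCP at 0.181, so the real tips sit about 11 mm behind the TCP, not ahead of it. The head is pressed only about 4 mm and has not turned. I'll lift, open and check the tip height before going lower.

step_arm(
  targets=[-0.03, 0, 0, 0, 0, 0, 255, -0.05, 0, 0, 0, 0, 0, 100, -0.05, 0, 0, 0, 0, 0, 0, -0.05, 0, 0, 0, 0, 0, 0, -0.05, 0, 0, 0, 0, 0, 0, -0.05, 0, 0, 0, 0, 0, 0, -0.05, 0, 0, 0, 0, 0, 0],
)

```text
time: 5.42
tool_pos: [0.4675, 0.2792, 0.2301]
tcp_rot: [-0.938, 1.36, 0.939]
wrist_force: [-0.4, -0.6, -0.5]
width: 0.998
```

```bash
python3 - <<'E'
from h import *
s=bot.read_state(); print(s['time'],s['tool_pos'],s['wrist_force'],s['width'])
c=snap('wrist','w3.png'); w=cloud(c); z=w[...,2]
for v in range(310,400,6): print(v,[ round(float(z[v,u])*1000) if z[v,u]==z[v,u] else None for u in (170,185,195,200,205,430,436,445,455,470)])
c=snap('side','s3.png'); w=cloud(c)
cv2.imwrite('pics/s3c.png',cv2.resize(cv2.imread('pics/s3.png')[230:410,200:440],None,fx=3,fy=3))
E
```

```text
5.425 [0.46752376 0.27921421 0.2300827 ] [-0.42622329 -0.56154637 -0.5490946 ] 0.997616387330624
310 [2, 1, 0, 0, 1, 140, 1, 1, 0, 2]
316 [1, 2, -1, 2, 0, 149, 1, 2, 1, 2]
322 [2, 1, 0, 1, 0, 152, 150, 1, 0, 0]
328 [1, 263, 260, 256, 2, 151, 258, 262, None, 1]
334 [0, 265, 261, 256, 1, 150, 259, 266, 265, 1]
340 [269, 269, 263, 257, 1, 150, 260, 269, 269, 263]
346 [272, 272, 263, 257, 151, 152, 261, 268, 272, 265]
352 [276, 273, 264, 258, 150, 255, 261, 270, 275, 275]
358 [279, 273, 265, 260, 151, 256, 261, 270, 279, 279]
364 [282, 274, 265, 259, 151, 257, 262, 272, 280, 282]
370 [285, 274, 266, 261, 151, 257, 265, 272, 280, 285]
376 [286, 276, 266, 263, 151, 151, 264, 273, 281, 287]
382 [287, 276, 267, 151, 151, 151, 265, 274, 281, 290]
388 [288, 276, 267, 151, 151, 150, 265, 273, 282, 291]
394 [289, 277, 150, 151, 150, 150, 151, 274, 283, 293]
```

View pics/w3.png

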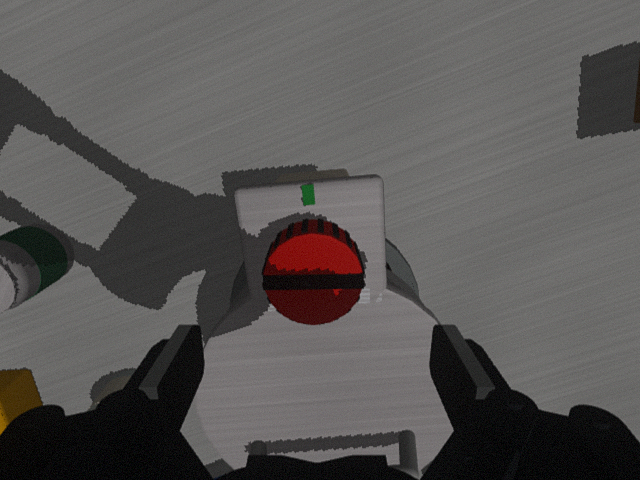

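View pics/s3c.png

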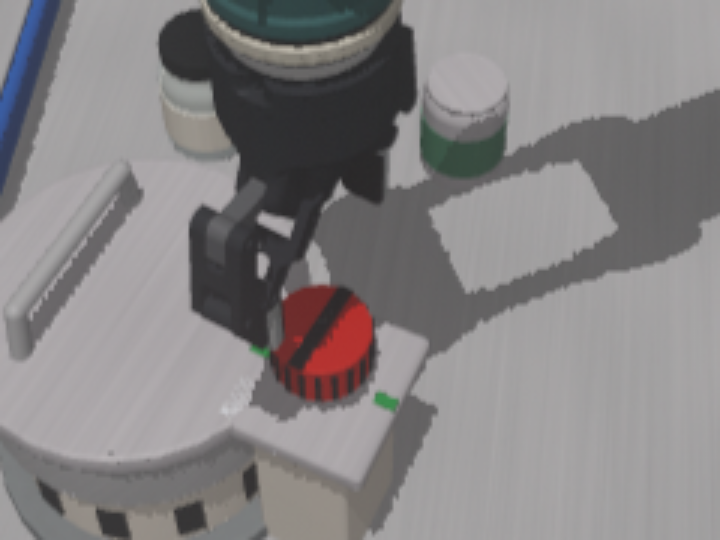

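Open tips are at 0.255 m with the TCP at 0.230, so they sit 25 mm behind it when open and about 11 mm behind when shut. The stud is centred between the fingers. I'll descend 76 mm and grip.

step_arm(
  targets=[0.04, 0, 0, 0, 0, 0, 0, 0.065, 0, 0, 0, 0, 0, 0, 0.076, 0, 0, 0, 0, 0, 0, 0.076, 0, 0, 0, 0, 0, 0, 0.076, 0, 0, 0, 0, 0, 70, 0.076, 0, 0, 0, 0, 0, 255, 0.076, 0, 0, 0, 0, 0, 255, 0.076, 0, 0, 0, 0, 0, 255, 0.076, 0, 0, 0, 0, 0, 255],
  squeeze=40,
)

```text
time: 6.65
tool_pos: [0.4678, 0.2778, 0.1555]
tcp_rot: [-0.941, 1.36, 0.937]
wrist_force: [-1.4, -6.1, 3.4]
width: 0.59
```

```bash
python3 - <<'E'
from h import *
s=bot.read_state(); print(s['time'],s['tool_pos'],s['wrist_force'],s['torque'],s['width'])
snap('wrist','w4.png')
E
```

```text
6.65 [0.46781679 0.27780425 0.15552214] [-1.42645372 -6.13005894  3.41204235] [-0.79529131  0.18527456  0.03182853] 0.5901820909426366
```

View pics/w4.png

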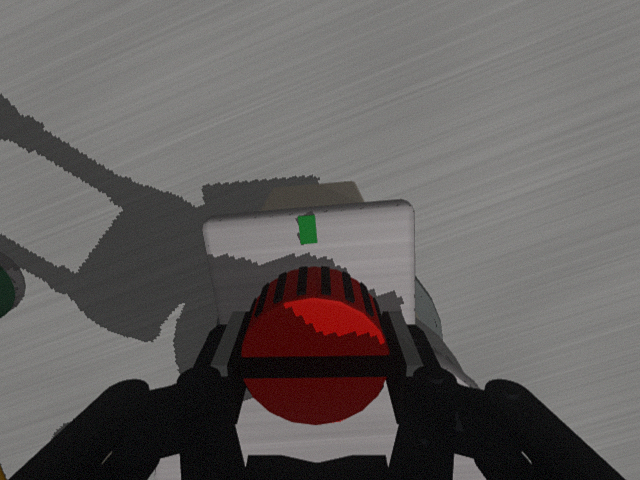

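step_arm(
  targets=[0.004, 0, -0.001, 0, 0, 0, 255, 0.008, 0, -0.0015, 0, 0, 0, 255, 0.012, 0, -0.0015, 0, 0, 0, 255, 0.014, 0, -0.0015, 0, 0, 0, 255, 0.014, 0, -0.0015, 0, 0, 0, 255],
)

```text
time: 7.32
tool_pos: [0.4681, 0.2778, 0.1456]
tcp_rot: [-0.94, 1.357, 0.937]
wrist_force: [-9.4, -9.9, 26.6]
width: 0.592
```

```bash
python3 - <<'E'
from h import *
s=bot.read_state(); print(s['time'],s['tool_pos'],s['wrist_force'],s['torque'],s['width'])
c=snap('wrist','w5.png'); w=cloud(c)
p=w[300:470,240:390]; m=(p[...,2]>.176)&(p[...,2]<.2); r=c['frame'][300:470,240:390]; m&=(r[...,0]>80)&(r[...,1]<50); print(np.percentile(p[...,2][m],[5,25,50,75,95]))
c=dict(np.load('pics/w4.png.npz'));w=cloud(c)
p=w[300:470,240:390]; m=(p[...,2]>.176)&(p[...,2]<.2); r=c['frame'][300:470,240:390]; m&=(r[...,0]>80)&(r[...,1]<50); print(np.percentile(p[...,2][m],[5,25,50,75,95]))
E
```

```text
7.325 [0.46812268 0.27778905 0.14561841] [-9.4462168  -9.88799303 26.63483785] [-1.48829458  1.58440911  0.03563134] 0.5919230288611215
[0.18361151 0.18422376 0.18460199 0.18499705 0.18557612]
[0.19322369 0.19387827 0.19425961 0.19465536 0.19521369]
```

View pics/w5.png

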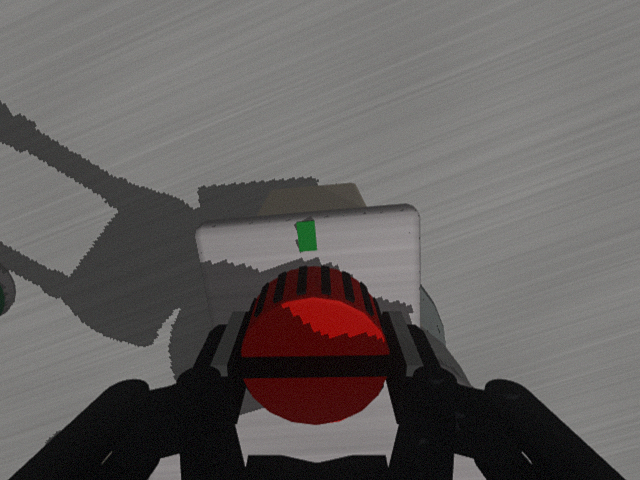

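The head went down to about 0.1845 m, the bottom stop, with 26 N on the wrist. I'll back off slightly and turn 85° clockwise, which is positive about tool x.

step_arm(
  targets=[-0.0025, 0, 0, 0, 0, 0, 255, -0.0025, 0, 0, 8, 0, 0, 255, -0.0025, 0, 0, 16, 0, 0, 255, -0.0025, 0, 0, 24, 0, 0, 255, -0.0025, 0, 0, 32, 0, 0, 255, -0.0025, 0, 0, 40, 0, 0, 255, -0.0025, 0, 0, 48, 0, 0, 255, -0.0025, 0, 0, 56, 0, 0, 255, -0.0025, 0, 0, 64, 0, 0, 255, -0.0025, 0, 0, 72, 0, 0, 255, -0.0025, 0, 0, 79, 0, 0, 255, -0.0025, 0, 0, 85, 0, 0, 255, -0.0025, 0, 0, 85, 0, 0, 255, -0.0025, 0, 0, 85, 0, 0, 255],
)

```text
time: 9.12
tool_pos: [0.467, 0.2767, 0.1457]
tcp_rot: [0.214, 1.56, -0.217]
wrist_force: [-8.2, -9.1, 18.3]
width: 0.596
```

```bash
python3 - <<'E'
from h import *
s=bot.read_state(); print(s['time'],s['tool_pos'],s['wrist_force'],s['torque'],s['width'],s['q'].round(2)); print(R.from_rotvec(s['tcp_rot']).as_matrix().round(3))
snap('wrist','w6.png'); snap('side','s6.png')
cv2.imwrite('pics/s6c.png',cv2.resize(cv2.imread('pics/s6.png')[250:430,200:440],None,fx=3,fy=3))
E
```

```text
9.125 [0.4669628  0.27673293 0.14574612] [-8.22133895 -9.14471151 18.31915068] [-1.61383657  1.05838571 -0.06113851] 0.5958031574546673 [ 0.49  0.08  1.97 -0.    1.1   0.77]
[[-0.     0.271  0.963]
 [-0.002  0.963 -0.271]
 [-1.    -0.002  0.   ]]
```

View pics/w6.png

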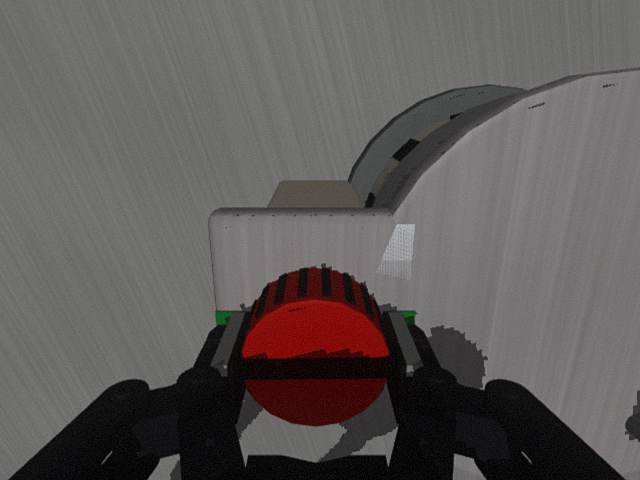

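View pics/s6c.png

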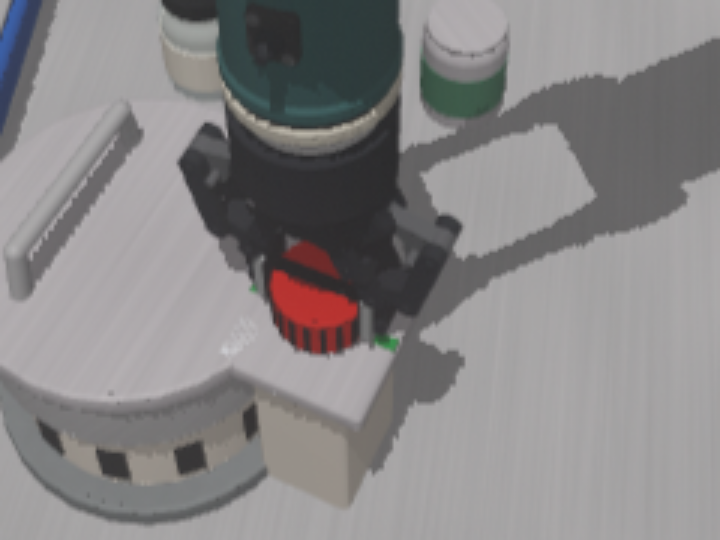

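The slot now lines up with the ear and the green marks. I'll unload, open and lift.

step_arm(
  targets=[-0.003, 0, 0, 0, 0, 0, 255, -0.006, 0, 0, 0, 0, 0, 255, -0.008, 0, 0, 0, 0, 0, 255, -0.008, 0, 0, 0, 0, 0, 60, -0.008, 0, 0, 0, 0, 0, 0, -0.008, 0, 0, 0, 0, 0, 0, -0.008, 0, 0, 0, 0, 0, 0, -0.008, 0, 0, 0, 0, 0, 0, -0.03, 0, 0, 0, 0, 0, 0, -0.07, 0, 0, 0, 0, 0, 0, -0.11, 0, 0, 0, 0, 0, 0, -0.15, 0, 0, 0, 0, 0, 0, -0.15, 0, 0, 0, 0, 0, 0, -0.15, 0, 0, 0, 0, 0, 0],
)

```text
time: 10.98
tool_pos: [0.467, 0.2778, 0.2927]
tcp_rot: [0.216, 1.56, -0.216]
wrist_force: [0.4, -0.3, 0.1]
width: 1.004
```

```bash
python3 - <<'E'
from h import *
s=bot.read_state(); print(s['time'],s['tool_pos'],s['wrist_force'],s['width'],s['q'].round(2))
for n in('wrist','side'):
    c=snap(n,n[0]+'7.png'); w=cloud(c);f=c['frame']; z=w[...,2]
    m=(f[...,0]>90)&(f[...,1]<60)&(z>.178)&(z<.205)&(abs(w[...,0]-.467)<.03)&(abs(w[...,1]-.279)<.03)
    print(n,m.sum(),np.percentile(z[m],[5,25,50,75,95]).round(4), np.median(w[m],0), cv2.minEnclosingCircle(w[m][:,:2].astype(np.float32)))
    e=(abs(w[...,0]-.44)<.01)&(abs(w[...,1]-.265)<.012)&(z>.13)&(z<.165); print('ear z',np.median(z[e]))
cv2.imwrite('pics/s7c.png',cv2.resize(cv2.imread('pics/s7.png')[250:430,200:440],None,fx=3,fy=3))
E
```

```text
10.975 [0.46697665 0.27781867 0.29267486] [ 0.35105687 -0.27899896  0.09679405] 1.0038614051866686 [ 0.49 -0.02  1.79  0.    1.37  0.77]
wrist 3316 [0.193  0.1937 0.1942 0.1946 0.1952] [0.46741879 0.28020475 0.19417584] ((0.4669624865055084, 0.27688127756118774), 0.025638477876782417)
ear z 0.1508800125623736
side 750 [0.1842 0.1917 0.1927 0.1934 0.1946] [0.46653643 0.28564205 0.19265319] ((0.4671211838722229, 0.27960339188575745), 0.026142140850424767)
ear z 0.14946370309502702
```

View pics/w7.png

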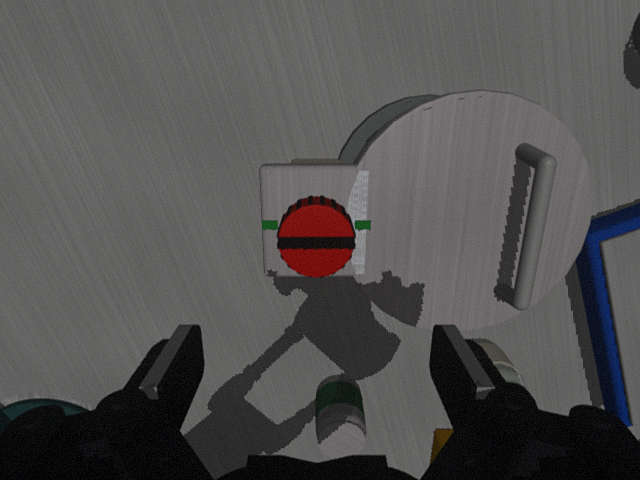

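View pics/s7c.png

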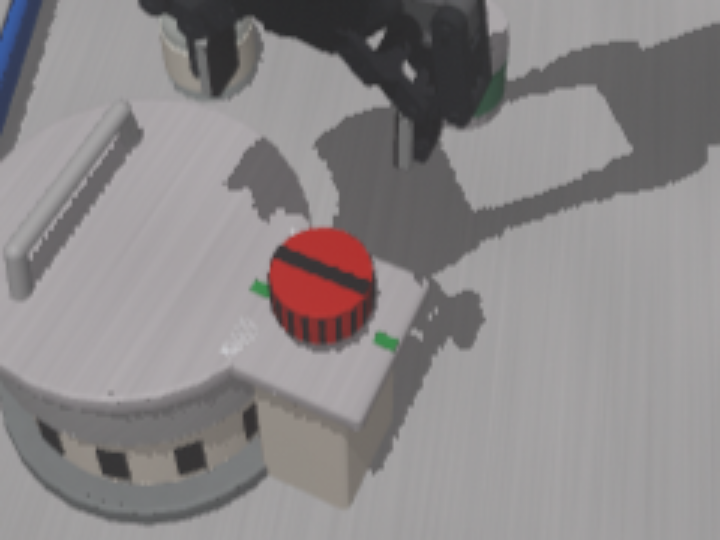

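The stud top is 43.3 mm above the ear in the wrist view and 43.2 mm in the side view, so it is about 2.8 mm down. The slot lies in line with both marks, so the lid is fastened. The jaws are already nearly across the fin, so I move over the tab.

step_arm(
  targets=[0, -0.049, 0.022, 0, 0, 0, 0, 0, -0.098, 0.044, 0, 0, 0, 0, 0, -0.147, 0.066, 0, 0, 0, 0, 0, -0.196, 0.088, 0, 0, 0, 0, 0, -0.244, 0.11, 0, 0, 0, 0, 0, -0.293, 0.132, 0, 0, 0, 0, 0, -0.342, 0.154, 0, 0, 0, 0, 0.03, -0.39, 0.176, 1, 0, 0, 0, 0.06, -0.439, 0.198, 1, 0, 0, 0, 0.09, -0.487, 0.221, 1, 0, 0, 0, 0.09, -0.487, 0.221, 1, 0, 0, 0, 0.09, -0.487, 0.221, 1, 0, 0, 0],
)

```text
time: 12.58
tool_pos: [0.5469, -0.2503, 0.2016]
tcp_rot: [0.231, 1.561, -0.229]
wrist_force: [-0.8, 0.6, -0.4]
width: 1.002
```

```bash
python3 - <<'E'
from h import *
s=bot.read_state(); print(s['time'],s['tool_pos'],s['q'].round(2)); print(R.from_rotvec(s['tcp_rot']).as_matrix().round(3))
c=snap('wrist','w8.png'); w=cloud(c);f=c['frame']; z=w[...,2]
m=(f[...,0]>100)&(f[...,1].astype(int)<f[...,0]*.6)&(z>.09)&(z<.108)
p=w[m]; print(m.sum(),np.median(p,0),cv2.minAreaRect(p[:,:2].astype(np.float32)))
E
```

```text
12.575 [ 0.54687536 -0.2502911   0.20159043] [-0.47  0.14  1.79  0.    1.22 -0.18]
[[-0.003  0.289  0.957]
 [ 0.002  0.957 -0.289]
 [-1.     0.001 -0.003]]
801 [ 0.54702101 -0.2526059   0.10047023] ((0.5469636917114258, -0.25348278880119324), (0.02878384478390217, 0.013617518357932568), 72.96288299560547)
```

View pics/w8.png

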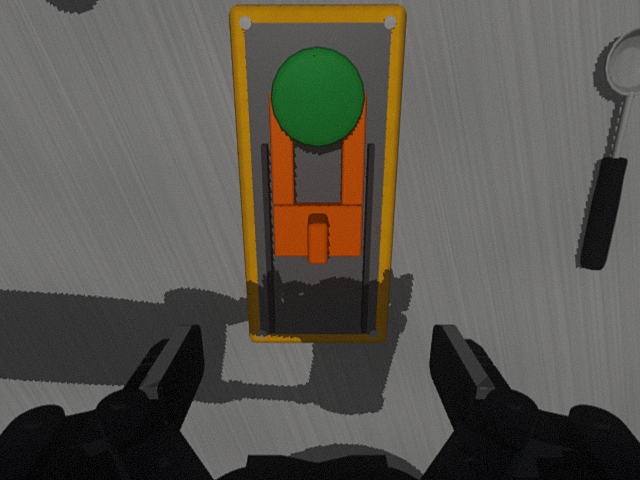

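The wrist view shows the fin at (317,240), centred between the fingers, with yaw about 73° as expected. I'll descend and grip it lightly.

step_arm(
  targets=[0.04, -0.002, 0, 0, 0, 0, 0, 0.08, -0.002, 0, 0, 0, 0, 0, 0.115, -0.002, 0, 0, 0, 0, 60, 0.132, -0.002, 0, 0, 0, 0, 120, 0.132, -0.002, 0, 0, 0, 0, 160, 0.132, -0.002, 0, 0, 0, 0, 255, 0.132, -0.002, 0, 0, 0, 0, 255, 0.132, -0.002, 0, 0, 0, 0, 255, 0.132, -0.002, 0, 0, 0, 0, 255],
  squeeze=25,
)

```text
time: 13.75
tool_pos: [0.5466, -0.2524, 0.0731]
tcp_rot: [0.23, 1.56, -0.229]
wrist_force: [-4.5, 3.2, 4.3]
width: 0.154
```

```bash
python3 - <<'E'
from h import *
s=bot.read_state(); print(s['time'],s['tool_pos'],s['wrist_force'],s['width'])
snap('wrist','w9.png')
E
```

```text
13.75 [ 0.54659062 -0.2524013   0.07306353] [-4.48858443  3.23920411  4.33414013] 0.15414979313262542
```

View pics/w9.png

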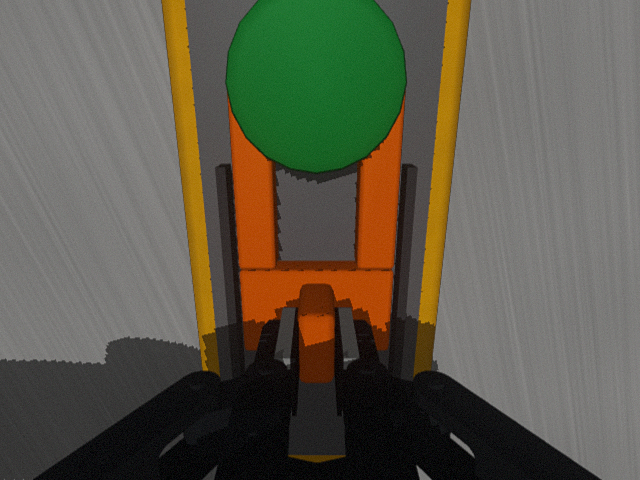

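The fin is held, with an opening of about 13 mm. I'll slide it along tool -y.

step_arm(
  targets=[0, -0.008, 0, 0, 0, 0, 255, 0, -0.018, 0, 0, 0, 0, 255, 0, -0.028, 0, 0, 0, 0, 255, 0, -0.038, 0, 0, 0, 0, 255, 0, -0.047, 0, 0, 0, 0, 255, 0, -0.052, 0, 0, 0, 0, 255, 0, -0.055, 0, 0, 0, 0, 255, 0, -0.055, 0, 0, 0, 0, 255, 0, -0.055, 0, 0, 0, 0, 255],
)

```text
time: 14.92
tool_pos: [0.5315, -0.3025, 0.073]
tcp_rot: [0.233, 1.559, -0.226]
wrist_force: [-2.2, 11.2, 4.5]
width: 0.158
```

```bash
python3 - <<'E'
from h import *
s=bot.read_state(); print(s['time'],s['tool_pos'],s['wrist_force'],s['width'])
c=snap('wrist','w10.png')
E
```

```text
14.925 [ 0.53154921 -0.30254368  0.07302186] [-2.18039354 11.20399218  4.51965441] 0.1578700593440737
```

View pics/w10.png

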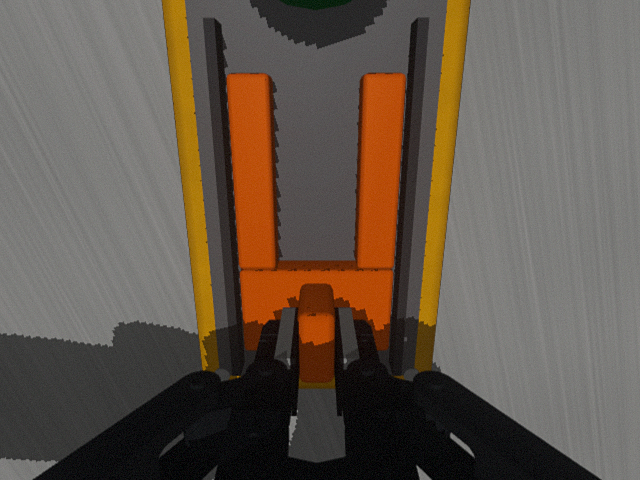

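The tab moved 52.4 mm and is against its end stop, with 11 N along the slide and the prongs clear of the button. I'll release and lift.

step_arm(
  targets=[0, 0.002, 0, 0, 0, 0, 255, 0, 0.002, 0, 0, 0, 0, 100, 0, 0.002, 0, 0, 0, 0, 60, 0, 0.002, 0, 0, 0, 0, 60, -0.03, 0.002, 0, 0, 0, 0, 60, -0.07, 0.002, 0, 0, 0, 0, 60, -0.1, 0.03, 0, 0, 0, 0, 120, -0.1, 0.08, 0, 0, 0, 0, 200, -0.1, 0.13, 0, 0, 0, 0, 255, -0.1, 0.149, 0, 0, 0, 0, 255, -0.1, 0.149, 0, 0, 0, 0, 255, -0.1, 0.149, 0, 0, 0, 0, 255, -0.1, 0.149, 0, 0, 0, 0, 255],
)

```text
time: 16.6
tool_pos: [0.5739, -0.1641, 0.171]
tcp_rot: [0.231, 1.559, -0.231]
wrist_force: [-0.1, 0.8, 0.2]
width: -0.006
```

```bash
python3 - <<'E'
from h import *
s=bot.read_state(); print(s['time'],s['tool_pos'],s['wrist_force'],s['width'],'rel',rel([.5737,-.1618,.08]).round(4))
snap('wrist','w11.png')
for n in ('scene','side'):
    c=snap(n,n[1:3]+'11.png');w=cloud(c);f=c['frame'].astype(int);z=w[...,2]
    d=abs(w[...,0]-.57)+abs(w[...,1]+.16)<.08
    m=d&(f[...,1]>f[...,0]+40)&(z>.07)&(z<.1)
    if m.sum()>9: print(n,'button',np.median(w[m],0),cv2.minEnclosingCircle(w[m&(z>.083)][:,:2].astype(np.float32)))
    m=(z>.092)&(z<.106)&(f[...,0]>110)&(f[...,1]<.6*f[...,0])&(abs(w[...,0]-.53)<.03)&(abs(w[...,1]+.30)<.04)
    if m.sum(): print(n,'fin',m.sum(),np.median(w[m],0))
E
```

```text
16.6 [ 0.57389643 -0.164072    0.17095013] [-0.13914299  0.81248619  0.19513415] -0.005564843686385869 rel [ 0.0909  0.0022 -0.0008]
scene button [ 0.57533551 -0.15987206  0.08952924] ((0.5722487568855286, -0.16193421185016632), 0.02990764193236828)
side button [ 0.57278353 -0.15760554  0.08742991] ((0.5731143355369568, -0.16076384484767914), 0.03011767566204071)
side fin 37 [ 0.53187824 -0.29547972  0.0978369 ]
```

View pics/w11.png

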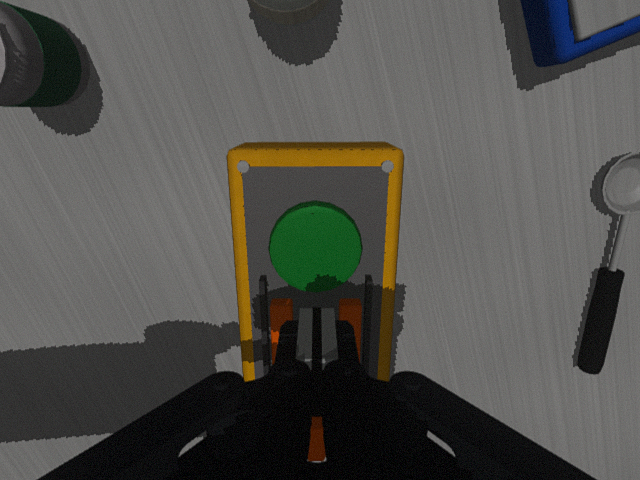

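View pics/id11.png

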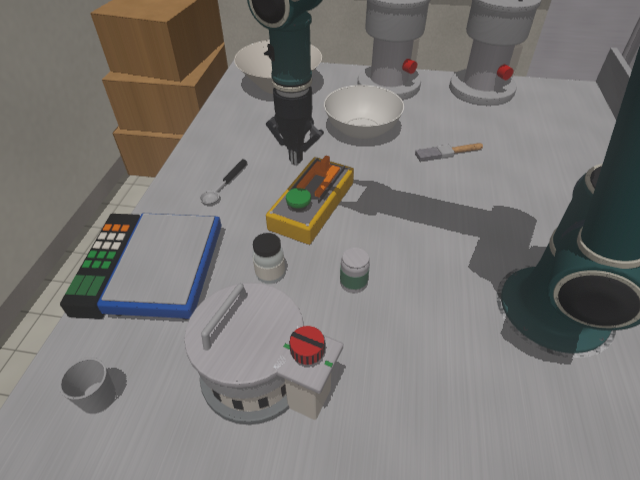

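The side view shows the stud still in line with its marks, the tab open, the button up, and the tin and jar standing. The shut tips are at about 0.182 m over the button at 0.089, so I press down about 106 mm, hold, then lift.

step_arm(
  targets=[0.04, 0.002, 0, 0, 0, 0, 255, 0.075, 0.002, 0, 0, 0, 0, 255, 0.09, 0.002, 0, 0, 0, 0, 255, 0.096, 0.002, 0, 0, 0, 0, 255, 0.101, 0.002, 0, 0, 0, 0, 255, 0.105, 0.002, 0, 0, 0, 0, 255, 0.106, 0.002, 0, 0, 0, 0, 255, 0.106, 0.002, 0, 0, 0, 0, 255, 0.106, 0.002, 0, 0, 0, 0, 255],
)

```text
time: 17.88
tool_pos: [0.5757, -0.1612, 0.0682]
tcp_rot: [0.229, 1.557, -0.23]
wrist_force: [-6.4, 0.9, 12.4]
width: 0.0
```

```bash
python3 - <<'E'
from h import *
s=bot.read_state(); print(s['time'],s['tool_pos'],s['wrist_force'])
c=snap('side','s12.png');w=cloud(c);f=c['frame'].astype(int);z=w[...,2]
m=(abs(w[...,0]-.5737)<.03)&(abs(w[...,1]+.162)<.03)&(f[...,1]>f[...,0]+40)&(z>.07)&(z<.1)
print(m.sum(),np.percentile(z[m],[10,50,75,90]))
c=dict(np.load('pics/id11.png.npz'));w=cloud(c);f=c['frame'].astype(int);z=w[...,2]
m=(abs(w[...,0]-.5737)<.03)&(abs(w[...,1]+.162)<.03)&(f[...,1]>f[...,0]+40)&(z>.07)&(z<.1)
print(m.sum(),np.percentile(z[m],[10,50,75,90]))
E
```

```text
17.875 [ 0.57569387 -0.16121518  0.06822839] [-6.40193459  0.90486827 12.37841855]
179 [0.07357318 0.07705316 0.0779744  0.07883459]
333 [0.08523788 0.08744219 0.08852438 0.08944328]
```

The button dropped about 10.5 mm in the side view with 12 N on the wrist, so it is fully down. I'll hold a little longer, then lift away.

step_arm(
  targets=[0, 0, 0, 0, 0, 0, 255, 0, 0, 0, 0, 0, 0, 255, 0, 0, 0, 0, 0, 0, 255, -0.01, 0, 0, 0, 0, 0, 255, -0.04, 0, 0, 0, 0, 0, 255, -0.09, 0, 0, 0, 0, 0, 255, -0.14, 0, 0, 0, 0, 0, 255, -0.17, 0, 0, 0, 0, 0, 255, -0.17, 0, 0, 0, 0, 0, 255, -0.17, 0, 0, 0, 0, 0, 255, -0.17, 0, 0, 0, 0, 0, 255],
)

```text
time: 19.3
tool_pos: [0.5737, -0.1604, 0.2329]
tcp_rot: [0.23, 1.562, -0.229]
wrist_force: [0.1, 0.0, -1.3]
width: -0.005
```

```bash
python3 - <<'E'
from h import *
s=bot.read_state(); print(s['time'],s['tool_pos'],s['wrist_force'],abs(s['joint_vel']).max())
c=snap('side','s13.png');w=cloud(c);f=c['frame'].astype(int);z=w[...,2]
def bx(x,y,h,a,b): return (abs(w[...,0]-x)<h)&(abs(w[...,1]-y)<h)&(z>a)&(z<b)
m=bx(.5737,-.162,.03,.07,.1)&(f[...,1]>f[...,0]+40); print('btn',np.percentile(z[m],[10,50,90]))
m=bx(.467,.279,.03,.175,.205)&(f[...,0]>90)&(f[...,1]<60); print('stud',np.percentile(z[m],[25,50,75]))
for n,x,y,h in(('tin',.42,.005,.085),('jar',.6055,.007,.1)):
    m=bx(x,y,.05,h-.005,h+.003); print(n,cv2.minEnclosingCircle(w[m][:,:2].astype(np.float32)))
m=bx(.53,-.30,.035,.092,.106)&(f[...,0]>110); print('fin',m.sum(),np.median(w[m],0))
E
```

```text
19.3 [ 0.57372312 -0.16038873  0.23288175] [ 0.10733824  0.01962755 -1.3101473 ] 0.004235599930260016
btn [0.08504862 0.08747033 0.08917155]
stud [0.19175851 0.19269016 0.19344301]
tin ((0.4201808571815491, 0.004357415717095137), 0.028671523556113243)
jar ((0.6062315106391907, 0.007014640606939793), 0.03054315410554409)
fin 43 [ 0.53151046 -0.29859526  0.09801264]
```

View pics/s13.png

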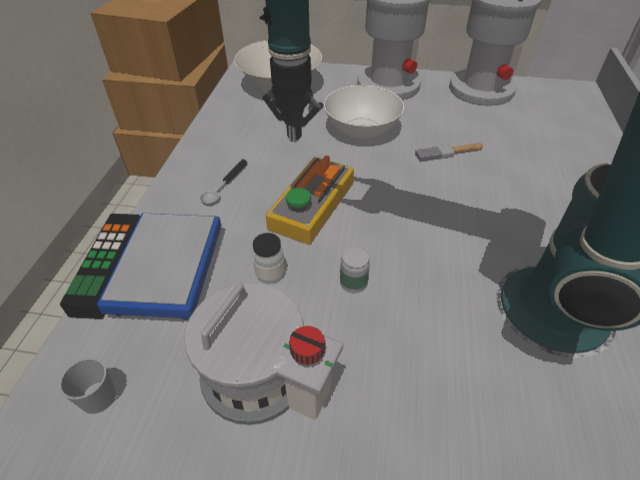

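The side view shows the button up at (299,198), the stud slot in line with its marks at (307,344), the tab open at (325,178), and the tin and jar where they were. I'm handing in.

```bash
python3 -c "
from workcell import bot
print(bot.finish_job())"
```

```text
the job is handed in; nothing more can be done
None
```

I did all three steps in order and handed the job in at about 19 s; the hand-in reports no verdict.

- **Stud:** I pressed it to its bottom stop and turned it 85° clockwise. It sprang up to about 2.8 mm below its popped-up height, with the slot in line with the two green marks.
- **Lock tab:** I slid it 52 mm to its end stop and left it open.
- **Button:** It went down about 10.5 mm by depth, with 12 N on the wrist, for over 0.2 s. It came back up to its starting height.
- **Tin and jar:** In the last check they stood upright within about 1 mm of where they started. The arm was clear of everything.

Two things disagreed or went wrong along the way:

- **Fingertip position:** The real fingertips measured about 11 mm behind the TCP when shut and 25 mm behind when open, not 11 mm ahead as stated.
- **First grasp:** Because of that, the fingers shut on top of the stud and pressed it only about 4 mm without turning it. I lifted, corrected the height, and the second grasp held.

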